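# Refit the control knob of a heating-mantle transformer

### The job

The control knob has come off the grey transformer on the bench. Pick the knob up, line its D-shaped bore up with the flat on the bare shaft by feel while pressing only lightly, then push it straight down until it snaps fully home, then turn it anticlockwise down to the zero stop and let go. Do not force the knob or the stop, and leave the glassware and other things on the bench where they stand.

Things in the scene. Friction and masses are not known exactly. Their poses are not given: they have to be found in the camera images.
- knob_center (a point): the loose black plastic knob standing bore down on the bench: on its axis, 19 mm above its underside (half-way up). Round skirt 54 mm across, 8 mm thick; on it a bar grip 20 mm wide with flat parallel sides, 54 mm long, up to 38 mm above the underside. Own x: along the bar to its pointed end with the white line; z up. 70 to 140 g
- knob: the same knob, origin at the centre of its underside. Bore: 0 to 6 mm above the underside a recess 26 mm wide for the nut; 6 to 14 mm a round guide hole 12.8 mm wide with a bevelled mouth; from 14 to 32 mm a D hole for the shaft, about 0.7 mm clearance all round. The flat of the D is on the pointer (+x) side
- knob_pointer (a point): the knob's pointer: a point near the pointed end of the bar, 26 mm from the knob's axis along its own x
- variac: the grey bench transformer, fixed: steel case 150 x 150 x 100 mm, round black dial on top (102 mm above the bench); origin at the centre of its underside, front with switch and socket faces its own -x, z up
- shaft_tip (a point): top of the bare upright steel shaft in mid-dial, on its axis (axes are the case's, not the shaft's). D-shaft 12 mm thick, flat 1.5 mm off the axis, top 1 mm a round nib. Knob out of line on it: knob_center about 4 mm above this point; lined up (within about 0.1 rad) it drops 6 mm onto a spring clip; about 5 to 15 N drives it over with a snap; fully home, knob_center is 11 mm below this point
- shaft_foot (a point): where the shaft leaves its brass nut (20 mm wide, 7 mm high), 24 mm below its top; the knob seats on the nut. The shaft turns stiffly (0.05 N m), anticlockwise from above to a solid zero stop. It was left 0.4 to 2.1 rad clockwise of the stop; this angle is not measured: feel for it (press 2 to 5 N, turn the knob until it drops; side load drags the shaft along) or look at the flat
- zero_mark (a point): a point on the dial 26 mm from the shaft axis towards the longest, thickest white line, the first of the scale (left front seen from the robot, +135 degrees about z from the case's x). At the zero stop the shaft's flat faces this mark: a fitted knob's pointer stands above it
- beaker: empty glass beaker, 48 mm wide, 65 mm high; a bystander, leave it alone; origin at the centre of its underside
- vial: small glass vial with black cap, 24 mm wide, 52 mm high; a bystander, leave it alone; origin at the centre of its underside
- tube: white capped centrifuge tube standing on its foot, 34 mm wide, 118 mm high; a bystander, leave it alone; origin at the centre of its underside
- flask: conical glass flask, 84 mm wide, 122 mm high; a bystander, leave it alone; origin at the centre of its underside
- stopper: black rubber stopper, 30 mm wide, 26 mm high; a bystander, leave it alone; origin at the centre of its underside
- spatula: steel spoon spatula lying flat, 170 mm long; a bystander, leave it alone; origin at the centre of its underside
Not all that is in view belongs to the job. Of the things like the knob, leave any that is red; of the rest the smaller one is meant.

How it is judged:
By the outcome, as a careful person would: the job done as asked, in the order asked, and still so for the second after the job is handed in, with the robot touching nothing.
It also fails if it takes over 72 s, if anything falls off the work surface, if the arm or the gripper's body presses on something with over 40 N, if the wrist force passes 120 N, or if a joint passes its speed limit or range.

### The arm

A 7-joint arm with a two-finger parallel gripper is mounted at the origin on the work surface. World frame = base frame: x ahead of the robot, y to its left, z up, the work surface at z = 0. Lengths are in m, angles in rad, forces in N, time in s.
With the tool pointing down it reaches from about 0.425 to 0.95 m from the base axis. Payload 16.7 kg.
Tool frame: the origin (TCP) lies at the very end of the fingers, on their centre line; the grasp point (between the pads) lies 19 mm behind it (env.grip_depth is the distance from the TCP to the grasp point, in m); z points along the fingers, y is the direction in which the jaws open and shut (so a half turn about z gives the same grasp; the last joint's range is limited). The gripper opens to 94 mm and grips with 3 to 60 N. Pads are 16 mm wide; open, the fingers measure 119 mm over their backs; the gripper's body (75 mm by 177 mm) begins 78 mm behind the grasp point.
Start: joints at [-1.317, 0.426, 0.074, 1.606, -0.034, 1.111, -0.067], TCP at [0.265, 0.621, 0.205] pointing down, gripper open.
Joint ranges: [-2.85, 2.85], [-0.5, 2.14], [-1.23, 1.37], [0.21, 2.46], [-1.02, 4.16], [0.16, 2.05], [-2.73, 2.73]. Speed limits (rad/s): [1.89, 1.89, 2.39, 2.39, 3.01, 3.01, 3.01].

### API

Orientations are given as a unit quaternion [w, x, y, z].
In Python, from plant import env, snapshot, camera_params gives the robot as it stands. The module is installed in compiled form; this text tells all that it offers.
- The arm moves only by the tool apply_moves, never from a script. Its argument "plan" is a list that holds one entry, the list of rows, each a list of 4 numbers: the shift along the world's x, y, z in m, then the turn about the world's z in degrees. A call has 1 to 12 rows; each row is the pose to reach, as a shift and turn from the pose measured when the call began; what a row does not reach only later rows make up. A row lasts 1/8 s, in which the tool goes at most 62.5 mm and 10.7 degrees, less where a joint would pass 70% of its speed; a pose out of reach is approached as far as the arm can. A call with a gripper value outside its range is refused whole. "gripper" is the gripper's target within -1 to 1 (fully open at 1, half-way at 0, shut at -1), set as the call begins (left out, the last holds). The fingers move at their own pace and stop on an object; "squeeze" is the grip in N (left out, the last holds). Time passes only in rows, so rows that repeat a pose let the fingers close. It gives the time, the measured TCP pose, the force and the opening at its end, in the units of the state.
- env.get_obs(): the state, without advancing time (a new reading comes with each control period).
- snapshot(name): name is "side" or "top"; returns (picture, depth): 420x560x3 uint8, red, green, blue; 420x560 float32, m along the optical axis (not along the pixel's ray), 0 where there is no reading.
- camera_params(name): a dict with "mtx" (3x3 intrinsics, pixels), "extrinsics" (4x4, takes a point from camera to world coordinates). Camera axes: x right, y down, z forward; pixel columns grow to the right and rows downward; lengths in m; the calibration is good to about 2 mm. A picture is of the moment at which its call begins. camera_params takes no time and is no camera call.
- env.finish_job(): hands the job in, once; it reports no verdict.
The state is a dict: "t": time; "q": joint angles; "joint_vel": joint speeds; "tau": joint torques, N m; "eef_pos": TCP position; "eef_rot": TCP orientation; "ft_force": force on the tool from outside, world axes, zero at the start; "moment": the same for the moment, N m; "opening": finger opening in m.
Only numpy, scipy, OpenCV 4.12 (cv2) and the standard library are available. Lean on these libraries where they do the work, as an engineer would, in place of code of your own. Each camera call takes 0.05 s, during which the arm holds its last target. There are 200 camera calls.

## Working session

There is one attempt and no reset: what is moved stays moved. The work goes in short steps, Python scripts to look and compute and a tool call to move; the robot and the scene stay as the last step left them, time stands still between calls to the robot, and variables do not carry over. Pictures are saved under pics/ and viewed, about 8 in all and at most 12, crops included, and the job is handed in when it is done.

Besides the shell and the picture viewer there is one more tool, called after "Request:" as name(argument=value, ...), one argument or row to a line, values as JSON. apply_moves: Moves the arm, as the interface text tells. Its arguments: {"type":"object","properties":{"plan":{"type":"array","items":{"type":"array","items":{"type":"array","items":{"type":"number"}}}},"gripper":{"type":"number"},"squeeze":{"type":"number"}},"required":["plan"]}

```bash
mkdir -p pics; cat > h.py <<'E'
from plant import env, snapshot, camera_params
import numpy as np, cv2
def snap(n,f):
    p,d=snapshot(n); cv2.imwrite(f'pics/{f}.png',p[:,:,::-1]); np.save(f'pics/{f}.npy',d); return p,d
def world(n,u,v,d):
    c=camera_params(n);K=c['mtx'];E=c['extrinsics']
    return E[:3,:3]@(np.linalg.inv(K)@np.array([u,v,1.])*d)+E[:3,3]
def cloud(n,d):
    c=camera_params(n);K=c['mtx'];E=c['extrinsics']
    v,u=np.mgrid[:d.shape[0],:d.shape[1]]
    P=np.stack([(u-K[0,2])/K[0,0]*d,(v-K[1,2])/K[1,1]*d,d],-1)
    return P@E[:3,:3].T+E[:3,3]
def proj(n,p):
    c=camera_params(n);E=c['extrinsics'];q=c['mtx']@(E[:3,:3].T@(np.array(p)-E[:3,3]));return q[:2]/q[2]
E
python3 - <<'E'
from h import *
for n in('top','side'):
    snap(n,n+'0'); c=camera_params(n); print(n,c['mtx'][0,0],c['extrinsics'].round(3).tolist())
a=cv2.imread('pics/top0.png');cv2.imwrite('pics/both0.png',cv2.resize(np.vstack([a,cv2.imread('pics/side0.png')]),(400,600)))
print(env.get_obs())
E
```

```text
top 449.37980603459346 [[0.002, -0.988, 0.152, 0.394], [-1.0, -0.005, -0.02, -0.014], [0.021, -0.152, -0.988, 1.164], [0.0, 0.0, 0.0, 1.0]]
side 468.9801398274649 [[0.997, -0.059, 0.045, 0.511], [-0.07, -0.569, 0.819, -0.871], [-0.023, -0.82, -0.572, 0.718], [0.0, 0.0, 0.0, 1.0]]
{'t': 0.1, 'q': array([-1.31647678,  0.42665019,  0.07386077,  1.6065321 , -0.03409029,
        1.11081647, -0.06713384]), 'joint_vel': array([-0.00121646, -0.00015446, -0.00104619, -0.00181421, -0.00039258,
        0.00034773, -0.00052194]), 'tau': array([ 8.26613337e-03, -9.37478971e+01,  3.67621310e+00, -4.55042338e+01,
       -4.87913028e-02,  1.71711860e-02,  6.38947267e-05]), 'eef_pos': array([0.26510731, 0.62032884, 0.20486354]), 'eef_rot': array([-7.01963190e-05,  2.00573899e-01,  9.79678408e-01, -5.69057085e-04]), 'ft_force': array([-0.71711045,  0.02212147, -0.31493661]), 'moment': array([ 0.06059539, -0.01596626,  0.00522756]), 'opening': 0.09425815006862061}
```

View pics/top0.png

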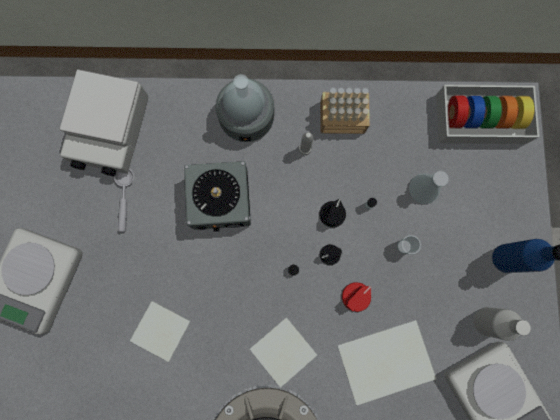

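View pics/side0.png

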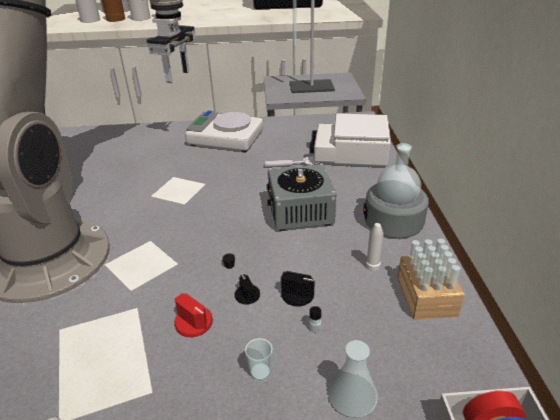

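Candidates (top image): black knob at (333,214), which looks larger; black knob at (330,255), which looks smaller; red knob at (357,297), excluded. The stoppers at (293,270) and (372,203, the vial cap) are not knobs. I'll measure the two black ones and check them in a crop.

```bash
python3 - <<'E'
from h import *
a=cv2.imread('pics/top0.png'); d=np.load('pics/top0.npy'); C=cloud('top',d)
s=np.load('pics/side0.npy'); S=cloud('side',s); sa=cv2.imread('pics/side0.png')
for n,(u,v) in dict(A=(333,214),B=(330,255)).items():
    c=C[v,u]
    for nm,P,im in(('top',C,a),('side',S,sa)):
        m=(np.hypot(P[...,0]-c[0],P[...,1]-c[1])<.045)&(P[...,2]>.004)&(P[...,2]<.07)
        p=P[m]; print(n,nm,'n',len(p),'zmax',p[:,2].max().round(4))
        for lo,hi in((.004,.014),(.02,.06)):
            q=p[(p[:,2]>lo)&(p[:,2]<hi)]
            if len(q)>5:
                r=cv2.minAreaRect((q[:,:2]*1000).astype(np.float32)); print('  z',lo,'mean',q.mean(0).round(4),'rect',np.round(r[0],1),np.round(r[1],1),round(r[2],1))
        b=p[(p[:,2]>.02)]; W=im[m&(P[...,2]>.02)].mean(-1)
        if (W>110).any(): print('  white',b[W>110].mean(0).round(4),(W>110).sum())
# variac: top plane
m=(C[...,2]>.09)&(C[...,2]<.108)&(np.hypot(C[...,0]-C[192,216][0],C[...,1]-C[192,216][1])<.12)
q=C[m]; r=cv2.minAreaRect((q[:,:2]*1000).astype(np.float32)); print('variac',r,np.median(q[:,2]))
m=(C[...,2]>.116)&(np.hypot(C[...,0]-r[0][0]/1e3,C[...,1]-r[0][1]/1e3)<.03); print('shaft',C[m].round(4).tolist())
c1=cv2.resize(a[205:275,285:355],(400,400),interpolation=cv2.INTER_CUBIC);c2=cv2.resize(a[155:235,178:258],(400,400),interpolation=cv2.INTER_CUBIC)
cv2.imwrite('pics/c0.png',np.hstack([c1,c2]))
E
```

```text
A top n 605 zmax 0.0558
  z 0.004 mean [ 0.571  -0.1639  0.0099] rect [ 564.5 -162.8] [77.9 79.6] 63.3
  z 0.02 mean [ 0.5711 -0.1651  0.0483] rect [ 573.3 -166.7] [25.9 67.4] 69.0
  white [ 0.5966 -0.1761  0.0513] 8
A side n 957 zmax 0.0533
  z 0.004 mean [ 0.5682 -0.1877  0.0098] rect [ 568.2 -186.7] [32.3 67.9] 75.0
  z 0.02 mean [ 0.572  -0.1739  0.0408] rect [ 573.1 -168.6] [30.6 68.7] 69.1
  white [ 0.5896 -0.1729  0.049 ] 15
B top n 379 zmax 0.0439
  z 0.004 mean [ 0.466  -0.1566  0.008 ] rect [ 464.6 -158.2] [72.2 70.4] 64.5
  z 0.02 mean [ 0.4677 -0.159   0.0383] rect [ 467.5 -158.7] [19.7 53.6] 18.6
B side n 505 zmax 0.0418
  z 0.004 mean [ 0.4658 -0.169   0.008 ] rect [ 467.9 -160.5] [54.9 52.8] 49.0
  z 0.02 mean [ 0.4681 -0.167   0.0347] rect [ 467.3 -160.8] [21.  54.5] 19.5
  white [ 0.4609 -0.142   0.0378] 8
variac ((609.7139282226562, 125.53414916992188), (151.6157684326172, 150.81187438964844), 4.780224323272705) 0.10173085251744851
shaft [[0.6135, 0.1251, 0.1344], [0.6135, 0.1227, 0.1345], [0.6116, 0.1253, 0.1323], [0.611, 0.1226, 0.1353], [0.6116, 0.1207, 0.1323], [0.6092, 0.1276, 0.1323], [0.6084, 0.1247, 0.1361], [0.6086, 0.1225, 0.1352], [0.6092, 0.1205, 0.1327], [0.6066, 0.1274, 0.1335], [0.6057, 0.1244, 0.1378], [0.607, 0.123, 0.1315], [0.6068, 0.1205, 0.1325], [0.6084, 0.1191, 0.1251], [0.6095, 0.1175, 0.1198], [0.6052, 0.128, 0.1284], [0.6044, 0.1251, 0.1327], [0.6045, 0.1228, 0.1323], [0.606, 0.1214, 0.1249], [0.6058, 0.1189, 0.1261], [0.6032, 0.1258, 0.1269], [0.6039, 0.124, 0.1231], [0.6049, 0.1222, 0.1183]]
```

View pics/c0.png

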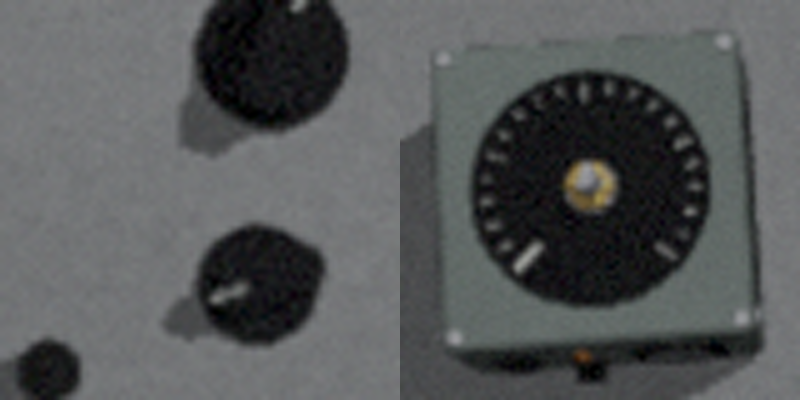

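The smaller black knob is B, with its axis at about (0.4675, -0.160) and its bar at 20x54x38 mm; A is bigger (78 mm skirt). In the crop, B's white line points left and slightly down, so its yaw is about 109°. The zero line is at lower left, at about 139°. Next I go above B.

Request:
apply_moves(
  plan=[
    [[0.034, -0.046, 0, -4], [0.068, -0.092, 0, -8], [0.1, -0.138, 0, -12], [0.135, -0.184, 0, -16], [0.17, -0.23, 0, -20], [0.2, -0.276, 0, -24], [0.225, -0.32, 0, -28], [0.235, -0.38, 0, -32], [0.23, -0.44, 0, -36], [0.225, -0.5, 0, -40], [0.22, -0.56, 0, -44], [0.215, -0.62, 0, -48]],
  ],
  gripper=0.1,
)

```text
t: 1.6
eef_pos: [0.4795, -0.0015, 0.2049]
eef_rot: [-0.0, 0.583, 0.813, -0.0]
ft_force: [0.8, -0.3, 0.4]
opening: 0.0516
```

Request:
apply_moves(
  plan=[
    [[-0.006, -0.05, 0, 0], [-0.012, -0.1, 0, 0], [-0.012, -0.16, 0, 0], [-0.012, -0.16, 0, 0]],
  ],
)

```text
t: 2.1
eef_pos: [0.4666, -0.1656, 0.2049]
eef_rot: [-0.0, 0.585, 0.811, -0.001]
ft_force: [0.2, 0.1, -0.4]
opening: 0.0517
```

Request:
apply_moves(
  plan=[
    [[0.001, 0.006, -0.03, 0], [0.001, 0.006, -0.08, 0], [0.001, 0.006, -0.12, 0], [0.001, 0.006, -0.15, 0], [0.001, 0.006, -0.17, 0], [0.001, 0.006, -0.185, 0], [0.001, 0.006, -0.192, 0], [0.001, 0.006, -0.192, 0]],
  ],
)

```text
t: 3.1
eef_pos: [0.4676, -0.1595, 0.013]
eef_rot: [-0.0, 0.585, 0.811, -0.001]
ft_force: [0.9, -0.2, 0.1]
opening: 0.0517
```

Request:
apply_moves(
  plan=[
    [[0, 0, 0, 0], [0, 0, 0, 0], [0, 0, 0, 0], [0, 0, 0, 0], [0, 0, 0, 0], [0, 0, 0, 0]],
  ],
  gripper=-1,
  squeeze=20,
)

```text
t: 3.85
eef_pos: [0.4678, -0.1595, 0.0132]
eef_rot: [0.0, 0.585, 0.811, -0.001]
ft_force: [-1.1, 1.3, 7.4]
opening: 0.0201
```

```bash
python3 - <<'E'
from h import *
o=env.get_obs(); print(o)
snap('top','t1'); snap('side','s1')
a=cv2.imread('pics/top0.png') ; b=cv2.imread('pics/s1.png')
cv2.imwrite('pics/c1.png',cv2.resize(b[220:340,170:330],(800,600),interpolation=cv2.INTER_CUBIC))
E
```

```text
{'t': 3.85, 'q': array([-0.22076712,  0.46149052,  0.51121573,  2.17861634, -0.39927454,
        0.59148521,  0.90271114]), 'joint_vel': array([ 2.86762182e-04, -1.31382343e-04,  1.62154093e-03, -5.07958570e-04,
        3.01886310e-05, -2.42084473e-03,  1.96432884e-03]), 'tau': array([ 2.42301906e-01, -6.71168518e+01,  1.07892233e+01, -2.53620028e+01,
        3.99582228e-02, -4.45577446e-01,  8.96051119e-03]), 'eef_pos': array([ 0.46781495, -0.15947022,  0.0131954 ]), 'eef_rot': array([ 4.73749654e-06,  5.85009346e-01,  8.11026331e-01, -5.96349551e-04]), 'ft_force': array([-1.14750132,  1.27963689,  7.36463351]), 'moment': array([0.19567056, 0.31087652, 0.02750859]), 'opening': 0.020114157567135388}
```

View pics/c1.png

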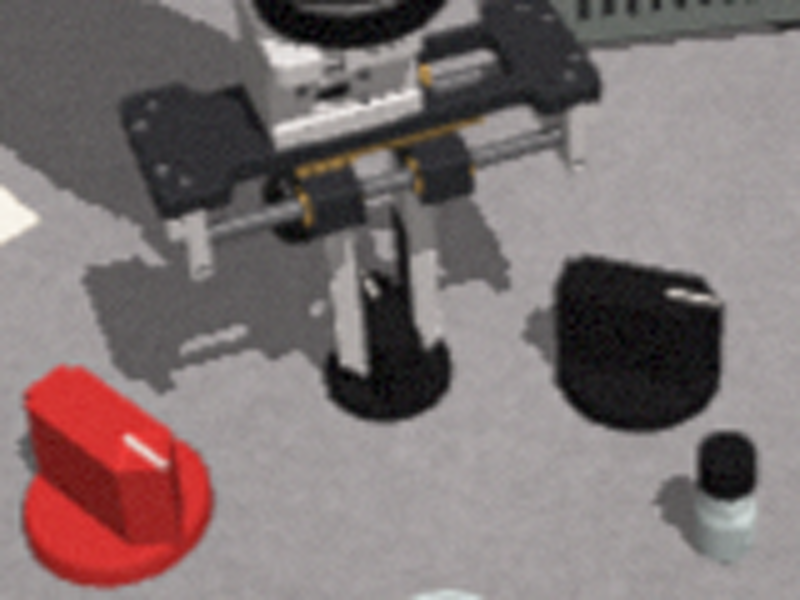

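Grip is good (20.1 mm). Now lift, carry above the shaft, and turn clockwise to below the flat's possible range (pointer at about 12°).

Request:
apply_moves(
  plan=[
    [[0, 0, 0.02, 0], [0, 0, 0.06, 0], [0, 0, 0.11, -8], [0.01, 0.02, 0.155, -17], [0.03, 0.06, 0.175, -26], [0.05, 0.1, 0.175, -35], [0.07, 0.145, 0.175, -44], [0.09, 0.19, 0.175, -53], [0.11, 0.23, 0.175, -62], [0.13, 0.265, 0.175, -71], [0.138, 0.28, 0.175, -80], [0.141, 0.284, 0.175, -89]],
  ],
)

```text
t: 5.45
eef_pos: [0.6089, 0.1259, 0.1877]
eef_rot: [-0.0, 0.986, 0.167, -0.001]
ft_force: [0.3, -0.3, -0.8]
opening: 0.0198
```

Request:
apply_moves(
  plan=[
    [[0, 0, -0.008, -8], [0, 0, -0.012, -8], [0, 0, -0.012, -8]],
  ],
)

```text
t: 5.82
eef_pos: [0.6086, 0.1258, 0.1754]
eef_rot: [-0.0, 0.995, 0.099, -0.001]
ft_force: [1.3, -0.1, -1.2]
opening: 0.0198
```

```bash
python3 - <<'E'
from h import *
o=env.get_obs(); print(o['eef_pos'],o['eef_rot'],o['ft_force'],o['moment'],o['opening'],o['q'])
p,d=snap('side','s2'); snap('top','t2'); S=cloud('side',d)
x,y,z=o['eef_pos']
u,v=proj('side',[x,y,z]).astype(int); print(u,v)
# knob underside axis and shaft tip projections
print(proj('side',[x,y,z-.012]),proj('side',[.609,.1245,.133]))
b=cv2.imread('pics/s2.png')[v-55:v+65,u-80:u+80]
cv2.imwrite('pics/c2.png',cv2.resize(b,(800,600),interpolation=cv2.INTER_CUBIC))
C=S.reshape(-1,3)
m=(np.hypot(C[:,0]-x,C[:,1]-y)<.012)&(C[:,2]>.111)&(C[:,2]<.14);print('shaft',C[m].round(4).tolist())
s=np.load('pics/side0.npy');C=cloud('side',s).reshape(-1,3)
m=(np.hypot(C[:,0]-x,C[:,1]-y)<.012)&(C[:,2]>.111)&(C[:,2]<.14);q=C[m];print('shaft0',len(q),q.mean(0),q.min(0),q.max(0))
E
```

```text
[0.60860155 0.12579491 0.17540263] [-1.37991700e-04  9.95068957e-01  9.91798743e-02 -1.05050593e-03] [ 1.27578781 -0.06348746 -1.16001802] [-0.01215388  0.12298707 -0.00595557] 0.019793482769396745 [-0.97442168  0.516742    0.92369875  1.79673246 -0.46738377  1.06648746
 -1.25112784]
299 153
[299.92697218 157.65853772] [300.17784078 168.77020793]
shaft [[0.6038, 0.126, 0.1318], [0.6062, 0.1255, 0.132], [0.6085, 0.1244, 0.1324], [0.6109, 0.1236, 0.1327], [0.6135, 0.1248, 0.1319], [0.6036, 0.124, 0.1301], [0.6054, 0.1175, 0.1338], [0.608, 0.119, 0.1328], [0.6108, 0.1219, 0.1309], [0.6134, 0.1233, 0.1299], [0.6033, 0.1217, 0.1286], [0.6057, 0.1208, 0.129], [0.608, 0.1193, 0.1298], [0.6109, 0.1235, 0.1271], [0.6134, 0.1235, 0.127], [0.6033, 0.122, 0.1256], [0.6056, 0.12, 0.1267], [0.608, 0.1195, 0.1268], [0.6106, 0.12, 0.1263], [0.6135, 0.1241, 0.1237], [0.6035, 0.1239, 0.1216], [0.6056, 0.1202, 0.1237], [0.6081, 0.1205, 0.1234], [0.6108, 0.1221, 0.1222], [0.6134, 0.1239, 0.121], [0.6033, 0.1224, 0.1196], [0.6053, 0.1167, 0.1229], [0.6076, 0.1154, 0.1235], [0.6106, 0.1208, 0.1201], [0.6132, 0.1219, 0.1193], [0.6031, 0.1202, 0.1181], [0.6055, 0.1192, 0.1185], [0.6077, 0.1159, 0.1204], [0.6109, 0.1238, 0.1155], [0.6129, 0.1191, 0.1181], [0.6033, 0.1223, 0.1139], [0.6058, 0.1228, 0.1135], [0.6081, 0.12, 0.115], [0.6106, 0.1207, 0.1144], [0.6132, 0.1217, 0.1136], [0.6007, 0.1208, 0.1121], [0.6033, 0.1222, 0.1111], [0.6057, 0.121, 0.1117], [0.6078, 0.1178, 0.1134], [0.6107, 0.1211, 0.1113], [0.6131, 0.1203, 0.1116]]
shaft0 43 [0.60807616 0.121092   0.12310225] [0.60317112 0.11572865 0.11113219] [0.61363473 0.12615872 0.13486538]
```

View pics/c2.png

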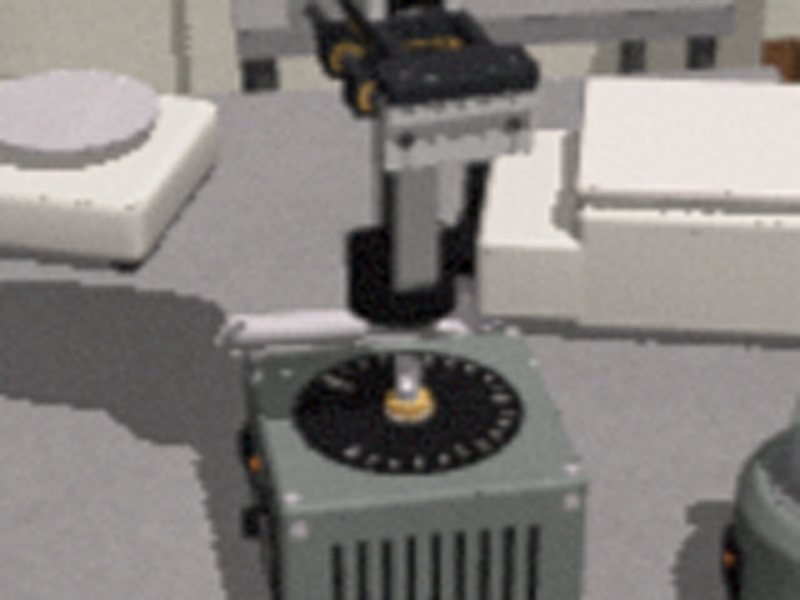

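```bash
python3 - <<'E'
from h import *
x,y,z=.6086,.1258,.1754
for n,f in(('side','s2'),('top','t2')):
    d=np.load(f'pics/{f}.npy');P=cloud(n,d);b=cv2.imread(f'pics/{f}.png').mean(-1)
    for lo,hi in((.158,.166),(.160,.174)):
        m=(np.hypot(P[...,0]-x,P[...,1]-y)<.04)&(P[...,2]>lo)&(P[...,2]<hi)&(b<70)
        q=P[m]; 
        if len(q)>8:
            (c,r)=cv2.minEnclosingCircle((q[:,:2]*1e3).astype(np.float32)); print(n,lo,len(q),q.min(0).round(4),q.max(0).round(4),'circ',c,r)
            # circle of known radius fit
            from scipy.optimize import least_squares
            f_=lambda c:np.hypot(q[:,0]-c[0],q[:,1]-c[1])-.027
            print('  fit',least_squares(f_,[x,y],loss='soft_l1',f_scale=.001).x)
# dark columns of skirt per row in the side image
b=cv2.imread('pics/s2.png').mean(-1)
for v in range(152,164): 
    r=b[v,275:330]; k=np.where(r<60)[0]+275; print(v,k.min() if len(k) else None,k.max() if len(k) else None,len(k))
for v in range(166,180): print(v,b[v,292:310].astype(int))
E
```

```text
side 0.158 25 [0.5856 0.0955 0.161 ] [0.6297 0.1167 0.1659] circ (607.6492919921875, 113.68690490722656) 22.247642517089844
  fit [0.60534457 0.12803237]
side 0.16 140 [0.5813 0.0955 0.161 ] [0.6311 0.1297 0.1736] circ (606.7498168945312, 120.6770248413086) 25.97505760192871
  fit [0.60434049 0.13013958]
top 0.16 85 [0.5804 0.1001 0.1645] [0.6116 0.1448 0.1739] circ (599.7884521484375, 122.73011779785156) 25.05420684814453
  fit [0.60996841 0.12849013]
152 289 313 16
153 289 313 15
154 289 309 13
155 289 309 16
156 289 309 21
157 289 309 21
158 289 309 21
159 289 309 21
160 290 308 19
161 292 306 15
162 293 304 12
163 296 303 8
166 [128 130 132 142 148 143 144 148 151 141 132 128 123 130 127 130 130 131]
167 [ 93 115 129 128 127 130 133 133 132 130 131 128 130 132 133 130 130 134]
168 [ 68  71  80  89  78  74  84  76  74  69  65  67  83  76  87  99 109 125]
169 [ 34  24  37  63  41  38  94 103 104  89  70  57  96  70  39  51  61  85]
170 [ 41  13  23  41  28  36  96 111 113 108  98  76  78  56  26  34  84  74]
171 [ 34  15  13  24  16  29  88 107 111 115 108  68  45  35  21  27  42  49]
172 [ 15  18  14  14  11  34  90 111 123 131 115  70  28  20  22  25  33  28]
173 [ 16  18  12  11  16  28  95 157 167 144 115  65  31  23  28  34  29  26]
174 [ 13  16  14  22  10  24 100 173 208 168 120  62  28  22  20  19  26  22]
175 [ 17  17  13  16  17  38 106 180 222 175 138 102  55  30  28  27  18  23]
176 [ 25   6  20  19  49  78 101 126 145 140 151 159 104  42  20  23  28  17]
177 [ 19  13  12  16  67  94 111 111 126 136 157 167 126  60  29  22  26  30]
178 [ 11  21  15  31  95 138 150 150 158 157 172 165 150  91  36  20  18  24]
179 [ 20  22  26  38  90 106 119 127 142 138 134 132 135  97  42  30  18  28]
```

The side view (skirt columns 289–309, shaft columns 298–303) shows the knob axis sitting about 2–3 mm to -x of the shaft. I'll correct that and descend.

Request:
apply_moves(
  plan=[
    [[0.0024, -0.0005, -0.015, 0], [0.0024, -0.0005, -0.026, 0], [0.0024, -0.0005, -0.031, 0], [0.0024, -0.0005, -0.033, 0], [0.0024, -0.0005, -0.034, 0], [0.0024, -0.0005, -0.035, 0], [0.0024, -0.0005, -0.035, 0]],
  ],
)

```text
t: 6.8
eef_pos: [0.6114, 0.1253, 0.141]
eef_rot: [-0.0, 0.995, 0.099, -0.001]
ft_force: [0.0, 0.1, -0.8]
opening: 0.0192
```

Request:
apply_moves(
  plan=[
    [[0, 0, -0.0005, 0], [0, 0, -0.001, 0], [0, 0, -0.0015, 0], [0, 0, -0.002, 0], [0, 0, -0.0025, 0], [0, 0, -0.0025, 0]],
  ],
)

```text
t: 7.55
eef_pos: [0.6114, 0.1253, 0.1385]
eef_rot: [-0.0, 0.995, 0.099, -0.001]
ft_force: [-0.1, 0.6, -0.5]
opening: 0.0199
```

Request:
apply_moves(
  plan=[
    [[0, 0, -0.0005, 0], [0, 0, -0.001, 0], [0, 0, -0.0015, 0], [0, 0, -0.002, 0], [0, 0, -0.0025, 0], [0, 0, -0.0025, 0]],
  ],
)

```text
t: 8.3
eef_pos: [0.6114, 0.1252, 0.136]
eef_rot: [-0.0, 0.995, 0.099, -0.001]
ft_force: [-0.3, -0.6, -0.3]
opening: 0.0199
```

```bash
python3 - <<'E'
from h import *
o=env.get_obs(); print(o['eef_pos'],o['ft_force'],o['moment'])
E
```

```text
[0.61142292 0.12518326 0.13602112] [-0.263187   -0.58245869 -0.28799952] [-0.15262518  0.06931222  0.03648391]
```

Request:
apply_moves(
  plan=[
    [[0, 0, -0.0007, 0], [0, 0, -0.0014, 0], [0, 0, -0.002, 0], [0, 0, -0.0025, 0], [0, 0, -0.003, 0], [0, 0, -0.003, 0]],
  ],
)

```text
t: 9.05
eef_pos: [0.6114, 0.125, 0.133]
eef_rot: [-0.0, 0.995, 0.098, -0.001]
ft_force: [0.1, -4.4, -0.6]
opening: 0.0197
```

Request:
apply_moves(
  plan=[
    [[0, 0, -0.0005, 0], [0, 0, -0.001, 0], [0, 0, -0.001, 0]],
  ],
)

```text
t: 9.43
eef_pos: [0.6114, 0.125, 0.1319]
eef_rot: [-0.0, 0.995, 0.098, -0.001]
ft_force: [0.7, -1.8, -0.2]
opening: 0.02
```

Request:
apply_moves(
  plan=[
    [[0, -0.0004, -0.0005, 0], [0, -0.0004, -0.001, 0], [0, -0.0004, -0.0015, 0], [0, -0.0004, -0.0015, 0]],
  ],
)

```text
t: 9.93
eef_pos: [0.6116, 0.1248, 0.1307]
eef_rot: [-0.0, 0.995, 0.099, -0.0]
ft_force: [-1.8, -0.1, 6.2]
opening: 0.0199
```

Request:
apply_moves(
  plan=[
    [[0, 0, -0.0003, 0], [0, 0, -0.0006, 0], [0, 0, -0.0006, 0]],
  ],
)

```text
t: 10.3
eef_pos: [0.6116, 0.1248, 0.1306]
eef_rot: [-0.001, 0.995, 0.098, -0.0]
ft_force: [-2.9, -1.4, 8.1]
opening: 0.0195
```

Contact is at TCP z≈0.1308, which matches the out-of-line height. Now I sweep anticlockwise about the knob axis (2.4 mm behind the TCP along the bar) with a light press.

Request:
apply_moves(
  plan=[
    [[0, 0.0001, 0.0, 2], [-5e-05, 0.0002, 0.0, 5], [-0.0001, 0.0004, 0.0, 10], [-0.0002, 0.0006, 0.0, 15], [-0.0003, 0.0008, 0.0, 20]],
  ],
)

```text
t: 10.92
eef_pos: [0.6114, 0.1255, 0.1308]
eef_rot: [-0.001, 0.963, 0.271, -0.0]
ft_force: [-0.2, -3.1, 3.5]
opening: 0.0197
```

```bash
python3 - <<'E'
from h import *
o=env.get_obs(); print(o['eef_pos'],o['ft_force'],o['moment'])
E
```

```text
[0.6114402  0.12548168 0.13076455] [-0.24851742 -3.1024455   3.50176124] [-0.5672051   0.30617686 -0.01365237]
```

Request:
apply_moves(
  plan=[
    [[-0.0001, 0.0, -0.0001, 5], [-0.0002, 0.0001, -0.0001, 10], [-0.0004, 0.0003, -0.0001, 15], [-0.0005, 0.0004, -0.0001, 20]],
  ],
)

```text
t: 11.42
eef_pos: [0.6108, 0.1259, 0.1306]
eef_rot: [-0.001, 0.9, 0.435, -0.0]
ft_force: [0.3, -1.2, -0.4]
opening: 0.0199
```

Request:
apply_moves(
  plan=[
    [[-0.0002, 0.0001, -0.0001, 5], [-0.0004, 0.0002, -0.0001, 10], [-0.0006, 0.0003, -0.0001, 15], [-0.0007, 0.0004, -0.0001, 20]],
  ],
)

```text
t: 11.92
eef_pos: [0.61, 0.1263, 0.1304]
eef_rot: [-0.001, 0.81, 0.586, -0.001]
ft_force: [0.3, -1.2, -1.2]
opening: 0.0201
```

Pressing force has vanished, so it may have dropped in. Feel downwards.

Request:
apply_moves(
  plan=[
    [[0, 0, -0.0003, 0], [0, 0, -0.0006, 0], [0, 0, -0.0009, 0], [0, 0, -0.0009, 0]],
  ],
)

```text
t: 12.42
eef_pos: [0.61, 0.1263, 0.1294]
eef_rot: [-0.0, 0.81, 0.586, -0.001]
ft_force: [0.9, -1.1, -0.5]
opening: 0.02
```

```bash
python3 - <<'E'
from h import *
o=env.get_obs(); print(o['eef_pos'],o['ft_force'],o['moment'])
E
```

```text
[0.60998174 0.12632113 0.12942535] [ 0.93828072 -1.08895562 -0.54609618] [-0.36125137 -0.0406783  -0.01924931]
```

It's in the D. Continue down to the clip, about 6 mm below the first contact.

Request:
apply_moves(
  plan=[
    [[0, 0, -0.0005, 0], [0, 0, -0.001, 0], [0, 0, -0.0015, 0], [0, 0, -0.002, 0], [0, 0, -0.0025, 0], [0, 0, -0.003, 0], [0, 0, -0.003, 0]],
  ],
)

```text
t: 13.3
eef_pos: [0.61, 0.1263, 0.1264]
eef_rot: [-0.0, 0.81, 0.586, -0.001]
ft_force: [1.0, -1.1, -1.3]
opening: 0.0196
```

Request:
apply_moves(
  plan=[
    [[0, 0, -0.0004, 0], [0, 0, -0.0008, 0], [0, 0, -0.0012, 0], [0, 0, -0.0015, 0], [0, 0, -0.0015, 0]],
  ],
)

```text
t: 13.92
eef_pos: [0.61, 0.1263, 0.1249]
eef_rot: [-0.0, 0.81, 0.586, -0.001]
ft_force: [0.4, -2.1, -0.5]
opening: 0.0197
```

On the clip. Firm up the grip a bit and push straight down.

Request:
apply_moves(
  plan=[
    [[0, 0, 0, 0], [0, 0, 0, 0], [0, 0, -0.0004, 0], [0, 0, -0.0008, 0], [0, 0, -0.0012, 0], [0, 0, -0.0012, 0]],
  ],
  gripper=-1,
  squeeze=35,
)

```text
t: 14.68
eef_pos: [0.6099, 0.1262, 0.1236]
eef_rot: [-0.0, 0.81, 0.586, -0.001]
ft_force: [0.1, -2.2, 1.6]
opening: 0.0201
```

Request:
apply_moves(
  plan=[
    [[0, 0, -0.0004, 0], [0, 0, -0.0008, 0], [0, 0, -0.0012, 0], [0, 0, -0.0012, 0]],
  ],
)

```text
t: 15.18
eef_pos: [0.6099, 0.1261, 0.1223]
eef_rot: [-0.0, 0.81, 0.586, -0.001]
ft_force: [0.2, -2.2, 1.1]
opening: 0.02
```

Request:
apply_moves(
  plan=[
    [[0, 0, -0.0005, 0], [0, 0, -0.001, 0], [0, 0, -0.0015, 0], [0, 0, -0.002, 0], [0, 0, -0.002, 0]],
  ],
)

```text
t: 15.8
eef_pos: [0.6101, 0.126, 0.1208]
eef_rot: [-0.0, 0.81, 0.586, -0.001]
ft_force: [-2.0, -3.4, 8.9]
opening: 0.0195
```

Request:
apply_moves(
  plan=[
    [[0, 0, -0.0005, 0], [0, 0, -0.001, 0], [0, 0, -0.0015, 0], [0, 0, -0.0015, 0]],
  ],
)

```text
t: 16.3
eef_pos: [0.6098, 0.1258, 0.1189]
eef_rot: [-0.0, 0.81, 0.586, -0.001]
ft_force: [-1.3, -3.6, -1.7]
opening: 0.0198
```

The force rose to about 9 N and then fell to about -2 N: that's the snap. Now seat it gently.

Request:
apply_moves(
  plan=[
    [[0, 0, -0.0005, 0], [0, 0, -0.001, 0], [0, 0, -0.0015, 0], [0, 0, -0.002, 0], [0, 0, -0.002, 0]],
  ],
)

```text
t: 16.92
eef_pos: [0.6098, 0.126, 0.1168]
eef_rot: [-0.0, 0.81, 0.586, -0.001]
ft_force: [1.2, -2.4, -4.4]
opening: 0.0197
```

Request:
apply_moves(
  plan=[
    [[0, 0, -0.0004, 0], [0, 0, -0.0008, 0], [0, 0, -0.0012, 0], [0, 0, -0.0012, 0]],
  ],
)

```text
t: 17.42
eef_pos: [0.6099, 0.1262, 0.1161]
eef_rot: [-0.001, 0.81, 0.586, -0.001]
ft_force: [-2.5, -2.4, 7.1]
opening: 0.0197
```

Request:
apply_moves(
  plan=[
    [[0, 0, -0.0005, 0], [0, 0, -0.0008, 0], [0, 0, -0.0008, 0]],
  ],
)

```text
t: 17.8
eef_pos: [0.61, 0.1262, 0.1161]
eef_rot: [-0.001, 0.81, 0.586, -0.001]
ft_force: [-5.2, -2.9, 11.9]
opening: 0.0197
```

Request:
apply_moves(
  plan=[
    [[0, 0, 0.0005, 0], [0, 0, 0.0005, 0]],
  ],
)

```text
t: 18.05
eef_pos: [0.6099, 0.1262, 0.1165]
eef_rot: [-0.001, 0.81, 0.586, -0.001]
ft_force: [0.3, -2.6, -2.6]
opening: 0.02
```

```bash
python3 - <<'E'
from h import *
o=env.get_obs(); print(o['eef_pos'],o['eef_rot'],o['ft_force'],o['moment'])
E
```

```text
[0.60992135 0.12616861 0.11652559] [-8.34258560e-04  8.10351619e-01  5.85942962e-01 -6.34675786e-04] [ 0.32676122 -2.58601852 -2.57227778] [-0.85938852  0.1707584  -0.01036938]
```

Fully seated: solid at z≈0.1161 under about 12 N, 14.7 mm below first contact (15 expected). Now turn anticlockwise about the shaft, first by 50°.

Request:
apply_moves(
  plan=[
    [[-0.0002, 0.0, 0, 5], [-0.0004, 0.0, 0, 10], [-0.0006, 0.0, 0, 15], [-0.0008, 0.0, 0, 20], [-0.001, 0.0, 0, 25], [-0.0012, 0.0, 0, 30], [-0.0014, -0.0001, 0, 35], [-0.0016, -0.0002, 0, 40], [-0.0018, -0.0003, 0, 45], [-0.002, -0.0004, 0, 50]],
  ],
)

```text
t: 19.3
eef_pos: [0.6079, 0.1263, 0.1164]
eef_rot: [-0.001, 0.485, 0.874, -0.001]
ft_force: [1.0, -0.9, -4.4]
opening: 0.0197
```

```bash
python3 - <<'E'
from h import *
o=env.get_obs(); R=o['eef_rot'];print(o['eef_pos'],2*np.degrees(np.arctan2(R[2],R[1])),o['ft_force'],o['moment'])
E
```

```text
[0.60794187 0.12631519 0.11636368] 121.92248250891205 [ 1.04224347 -0.88908293 -4.35481565] [-0.19274358 -0.16383386 -0.05810692]
```

Request:
apply_moves(
  plan=[
    [[-0.0001, -0.0001, 0, 3], [-0.0002, -0.0001, 0, 6], [-0.0003, -0.0002, 0, 9], [-0.0003, -0.0003, 0, 11]],
  ],
)

```text
t: 19.8
eef_pos: [0.6075, 0.1261, 0.1163]
eef_rot: [-0.001, 0.399, 0.917, -0.001]
ft_force: [-1.4, -1.9, -1.6]
opening: 0.0195
```

```bash
python3 - <<'E'
from h import *
o=env.get_obs(); R=o['eef_rot'];print(o['eef_pos'],2*np.degrees(np.arctan2(R[2],R[1])),o['ft_force'],o['moment'])
E
```

```text
[0.60752949 0.12612531 0.1162637 ] 133.0016559659027 [-1.35097391 -1.90641079 -1.58516569] [-0.57925954  0.242688   -0.04721363]
```

Request:
apply_moves(
  plan=[
    [[0, 0, 0, 1], [-0.0001, -0.0001, 0, 2], [-0.0001, -0.0001, 0, 3], [-0.0001, -0.0001, 0, 3]],
  ],
)

```text
t: 20.3
eef_pos: [0.6074, 0.126, 0.1163]
eef_rot: [-0.001, 0.375, 0.927, -0.001]
ft_force: [-0.9, -3.1, -1.3]
opening: 0.0195
```

```bash
python3 - <<'E'
from h import *
o=env.get_obs(); R=o['eef_rot'];print(o['eef_pos'],2*np.degrees(np.arctan2(R[2],R[1])),o['ft_force'],o['moment'])
E
```

```text
[0.60743746 0.12600143 0.11628831] 136.01027773904323 [-0.87018354 -3.07563596 -1.29627416] [-0.59951541  0.1789641  -0.02992196]
```

Request:
apply_moves(
  plan=[
    [[0, 0, 0, 1], [-0.0001, -0.0001, 0, 2], [-0.0001, -0.0001, 0, 3], [-0.0001, -0.0001, 0, 3]],
  ],
)

```text
t: 20.8
eef_pos: [0.6074, 0.1259, 0.1163]
eef_rot: [-0.001, 0.35, 0.937, -0.001]
ft_force: [-0.2, -2.1, -0.8]
opening: 0.0197
```

```bash
python3 - <<'E'
from h import *
o=env.get_obs(); R=o['eef_rot'];print(o['eef_pos'],2*np.degrees(np.arctan2(R[2],R[1])),o['ft_force'],o['moment'])
E
```

```text
[0.60736231 0.12589483 0.11629153] 139.02423605202742 [-0.2299237  -2.07615189 -0.80855637] [-0.65387683  0.2161043  -0.038024  ]
```

Request:
apply_moves(
  plan=[
    [[0, 0, 0, 1], [-0.0001, 0, 0, 2], [-0.0001, 0, 0, 2]],
  ],
)

```text
t: 21.18
eef_pos: [0.6072, 0.1258, 0.1162]
eef_rot: [-0.001, 0.333, 0.943, -0.001]
ft_force: [-1.2, -2.6, -0.5]
opening: 0.0193
```

```bash
python3 - <<'E'
from h import *
o=env.get_obs(); R=o['eef_rot'];print(o['eef_pos'],2*np.degrees(np.arctan2(R[2],R[1])),o['ft_force'],o['moment'])
E
```

```text
[0.60724447 0.12582457 0.11624919] 141.04586616885751 [-1.23079855 -2.64878567 -0.49500317] [-0.75710978  0.13139507 -0.04417075]
```

Request:
apply_moves(
  plan=[
    [[0, 0, 0, 1], [-0.0001, 0, 0, 2], [-0.0001, 0, 0, 2]],
  ],
)

```text
t: 21.55
eef_pos: [0.6072, 0.1258, 0.1163]
eef_rot: [-0.001, 0.317, 0.949, -0.001]
ft_force: [-0.8, -3.7, -0.7]
opening: 0.0197
```

```bash
python3 - <<'E'
from h import *
o=env.get_obs(); R=o['eef_rot'];print(o['eef_pos'],2*np.degrees(np.arctan2(R[2],R[1])),o['ft_force'],o['moment'])
E
```

```text
[0.60716736 0.12575103 0.11626041] 143.06470198793096 [-0.78934839 -3.67566465 -0.68200935] [-0.84786917  0.14241472 -0.02899945]
```

Request:
apply_moves(
  plan=[
    [[0, 0, 0, 1], [-0.0001, 0, 0, 2], [-0.0001, 0, 0, 2]],
  ],
)

```text
t: 21.92
eef_pos: [0.6071, 0.1257, 0.1163]
eef_rot: [-0.001, 0.3, 0.954, -0.001]
ft_force: [-0.7, -3.4, -1.1]
opening: 0.0198
```

```bash
python3 - <<'E'
from h import *
o=env.get_obs(); R=o['eef_rot'];print(o['eef_pos'],2*np.degrees(np.arctan2(R[2],R[1])),o['ft_force'],o['moment'])
E
```

```text
[0.607084   0.12568281 0.1162771 ] 145.08711913088538 [-0.66312769 -3.43418705 -1.05088668] [-0.93960209  0.17653181 -0.12379631]
```

Request:
apply_moves(
  plan=[
    [[0, 0, 0, 0.7], [0, 0, 0, 0.7]],
  ],
)

```text
t: 22.18
eef_pos: [0.6071, 0.1256, 0.1163]
eef_rot: [-0.001, 0.294, 0.956, -0.001]
ft_force: [-0.4, -2.8, -1.2]
opening: 0.0191
```

```bash
python3 - <<'E'
from h import *
o=env.get_obs(); R=o['eef_rot'];print(o['eef_pos'],2*np.degrees(np.arctan2(R[2],R[1])),o['ft_force'],o['moment'])
E
```

```text
[0.60707969 0.12561339 0.116256  ] 145.7972389014964 [-0.43732425 -2.76755062 -1.22656857] [-0.97737386  0.1725955  -0.12324613]
```

Request:
apply_moves(
  plan=[
    [[0, 0, 0, 0.5], [0, 0, 0, 1], [0, 0, 0, 1]],
  ],
)

```text
t: 22.55
eef_pos: [0.6071, 0.1256, 0.1163]
eef_rot: [-0.001, 0.286, 0.958, -0.001]
ft_force: [-1.1, -4.3, -1.0]
opening: 0.0198
```

```bash
python3 - <<'E'
from h import *
o=env.get_obs(); R=o['eef_rot'];print(o['eef_pos'],2*np.degrees(np.arctan2(R[2],R[1])),o['ft_force'],o['moment'])
E
```

```text
[0.60707708 0.12562778 0.11628655] 146.8094935469693 [-1.09824524 -4.31843402 -0.95690234] [-1.01406877  0.20556131 -0.04885926]
```

Request:
apply_moves(
  plan=[
    [[0, 0, 0, 0.5], [-0.0001, 0, 0, 1], [-0.0001, 0, 0, 1]],
  ],
)

```text
t: 22.92
eef_pos: [0.607, 0.1256, 0.1163]
eef_rot: [-0.001, 0.277, 0.961, -0.001]
ft_force: [-0.8, -4.1, -1.2]
opening: 0.0197
```

```bash
python3 - <<'E'
from h import *
o=env.get_obs(); R=o['eef_rot'];print(o['eef_pos'],2*np.degrees(np.arctan2(R[2],R[1])),o['ft_force'],o['moment'],o['tau'][-1])
snap('top','t3');o=env.get_obs();print(o['moment'],o['tau'][-1])
snap('side','s3');o=env.get_obs();print(o['moment'],o['tau'][-1])
a=cv2.imread('pics/t3.png')[155:235,178:258];b=cv2.imread('pics/s3.png')[130:210,260:340]
cv2.imwrite('pics/c3.png',np.hstack([cv2.resize(i,(400,400),interpolation=cv2.INTER_CUBIC) for i in(a,b)]))
E
```

```text
[0.60702182 0.12556599 0.11626586] 147.81903063671467 [-0.81819499 -4.11469373 -1.18363573] [-1.09188384  0.16012792 -0.01684473] 0.2070469642058015
[-1.07019688  0.07014327 -0.09539303] 0.12382890097796917
[-1.09736585  0.11823373 -0.05333104] 0.08193894987925887
```

View pics/c3.png

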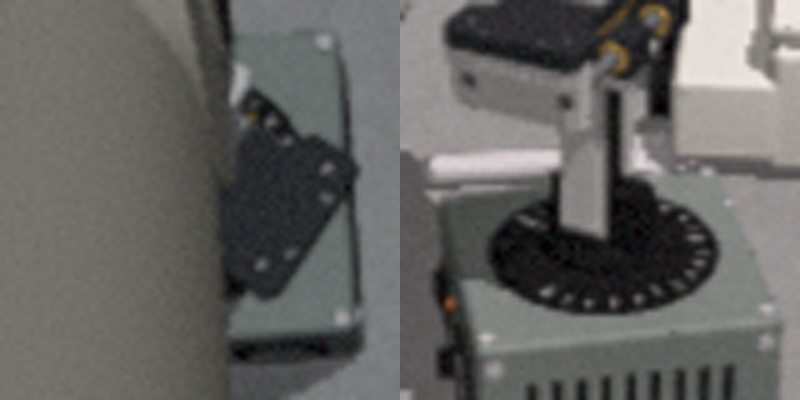

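The arm hides the pointer in both views (the side view shows the knob down on the dial). Moment readings are noisy, so I'll average several per step and unload the side force slightly.

```bash
cat > m.py <<'E'
from h import *
M=[]
for i in range(8):
    snapshot('top'); o=env.get_obs(); M.append(np.r_[o['ft_force'],o['moment'],o['tau'][-1]])
M=np.array(M);R=o['eef_rot'];print(o['t'],o['eef_pos'].round(4),round(2*np.degrees(np.arctan2(R[2],R[1])),2),M.mean(0).round(3),'sd',M.std(0).round(3))
E
python3 m.py
```

```text
23.425 [0.607  0.1256 0.1163] 147.81 [-0.446 -4.194 -1.089 -1.115  0.03  -0.065  0.059] sd [0.86  0.495 0.267 0.019 0.041 0.033 0.002]
```

Request:
apply_moves(
  plan=[
    [[0, -0.0001, 0, 1], [-0.0001, -0.0002, 0, 1.5], [-0.0001, -0.0002, 0, 1.5]],
  ],
)

```text
t: 23.8
eef_pos: [0.6069, 0.1255, 0.1163]
eef_rot: [-0.0, 0.264, 0.964, -0.001]
ft_force: [-0.7, -2.8, -1.9]
opening: 0.02
```

```bash
python3 m.py
```

```text
24.2 [0.607  0.1255 0.1163] 149.31 [ 0.454 -3.078 -1.901 -0.798 -0.128 -0.043  0.067] sd [0.217 0.601 0.313 0.043 0.037 0.037 0.025]
```

Request:
apply_moves(
  plan=[
    [[0, -0.0001, 0, 1], [-0.0001, -0.0002, 0, 1.5], [-0.0001, -0.0002, 0, 1.5]],
  ],
)

```text
t: 24.58
eef_pos: [0.6069, 0.1254, 0.1163]
eef_rot: [-0.0, 0.252, 0.968, -0.001]
ft_force: [1.0, -2.3, -2.2]
opening: 0.0197
```

```bash
python3 m.py
```

```text
24.975 [0.6069 0.1253 0.1163] 150.81 [ 0.985 -1.675 -2.246 -0.51  -0.297 -0.038  0.062] sd [0.66  0.508 0.345 0.04  0.044 0.031 0.025]
```

Request:
apply_moves(
  plan=[
    [[0, -0.0001, 0, 1], [-0.0001, -0.0002, 0, 1.5], [-0.0001, -0.0002, 0, 1.5]],
  ],
)

```text
t: 25.35
eef_pos: [0.6068, 0.1253, 0.1163]
eef_rot: [-0.0, 0.239, 0.971, -0.001]
ft_force: [1.8, -1.1, -2.8]
opening: 0.02
```

```bash
python3 m.py
```

```text
25.75 [0.6068 0.1253 0.1163] 152.32 [ 1.96  -0.499 -3.197 -0.195 -0.472 -0.057  0.058] sd [0.55  0.425 0.401 0.049 0.039 0.019 0.025]
```

Torque still shows only shaft friction (about 0.05 N m), though the tool yaw is past the expected 140°+play. I'll release, back off and look rather than risk forcing the stop.

Request:
apply_moves(
  plan=[
    [[0, 0, 0, 0], [0, 0, 0, 0], [0, 0, 0, 0], [0, 0, 0.015, 0], [0, 0, 0.05, 0], [0, 0, 0.1, 0], [0, -0.05, 0.11, 0], [0, -0.1, 0.11, 0], [0, -0.15, 0.11, 0], [0, -0.2, 0.11, 0], [0, -0.22, 0.11, 0]],
  ],
  gripper=0,
)

```text
t: 27.12
eef_pos: [0.6065, -0.0982, 0.2276]
eef_rot: [0.0, 0.241, 0.971, -0.001]
ft_force: [-0.2, 0.5, -0.9]
opening: 0.0471
```

```bash
python3 - <<'E'
from h import *
o=env.get_obs();print(o['ft_force'],o['moment'])
p,d=snap('top','t4'); q,e=snap('side','s4'); C=cloud('top',d); b=p.mean(-1)
for n,P,im in(('top',C,p),('side',cloud('side',e),q)):
    im=im.astype(float).mean(-1)
    m=(np.hypot(P[...,0]-.609,P[...,1]-.1245)<.035)&(P[...,2]>.12)&(P[...,2]<.16); g=P[m]; w=im[m]
    if len(g): print(n,len(g),g[:,2].max(),'bar',cv2.minAreaRect((g[:,:2]*1e3).astype(np.float32)),'white',g[w>110].round(4).tolist())
a=cv2.imread('pics/t4.png')[155:235,178:258];b=cv2.imread('pics/s4.png')[130:210,260:340]
cv2.imwrite('pics/c4.png',np.hstack([cv2.resize(i,(400,400),interpolation=cv2.INTER_CUBIC) for i in(a,b)]))
E
```

```text
[-0.17212796  0.53672074 -0.94898518] [ 0.0242744  -0.07433281 -0.00285425]
top 225 0.1465393429103714 bar ((607.5731811523438, 126.35173034667969), (20.87100601196289, 53.84115219116211), 61.491065979003906) white [[0.5975, 0.1328, 0.1429], [0.5926, 0.1348, 0.1439], [0.5878, 0.1369, 0.1445]]
side 98 0.14361493242196044 bar ((594.0712280273438, 129.42674255371094), (27.561473846435547, 20.041593551635742), 84.53567504882812) white [[0.59, 0.1366, 0.1436], [0.5926, 0.139, 0.1421], [0.5849, 0.1361, 0.1414], [0.5874, 0.1357, 0.1414], [0.5899, 0.1364, 0.1409], [0.5922, 0.1335, 0.1424]]
```

View pics/c4.png

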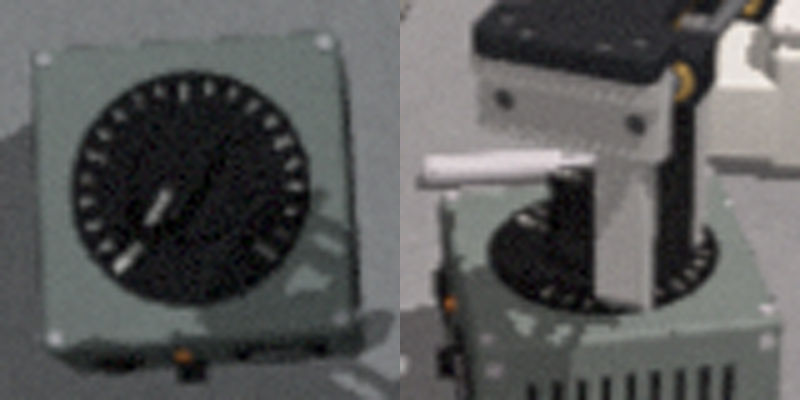

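The knob is fully home (bar top at 0.141, so underside at 0.103). The pointer is at about 151.5° while the mark is at about 139°, i.e. about 12° past it. That could be play in the D plus side load, so I'll re-grip and feel the play clockwise to see where the shaft really stands.

Request:
apply_moves(
  plan=[
    [[0, 0.05, 0, 0], [0, 0.11, 0, 0], [0, 0.17, 0, 0], [0, 0.215, 0, 0], [0.0003, 0.2235, -0.01, 0], [0.0003, 0.2235, -0.05, 0], [0.0003, 0.2235, -0.09, 0], [0.0003, 0.2235, -0.105, 0], [0.0003, 0.2235, -0.111, 0], [0.0003, 0.2235, -0.111, 0]],
  ],
)

```text
t: 28.48
eef_pos: [0.6075, 0.1266, 0.117]
eef_rot: [0.0, 0.241, 0.971, -0.001]
ft_force: [-0.8, -0.1, -0.3]
opening: 0.047
```

Request:
apply_moves(
  plan=[
    [[0, 0, 0, 0], [0, 0, 0, 0], [0, 0, 0, 0], [0, 0, 0, 0]],
  ],
  gripper=-1,
  squeeze=15,
)

```text
t: 28.98
eef_pos: [0.6073, 0.1256, 0.1175]
eef_rot: [0.0, 0.241, 0.97, -0.001]
ft_force: [-4.7, -4.6, 8.2]
opening: 0.0199
```

```bash
python3 m.py
```

```text
29.375 [0.6073 0.1256 0.1175] 152.08 [-4.688 -4.649  7.922 -1.202  1.051 -0.076  0.066] sd [0.49  0.522 0.358 0.032 0.035 0.022 0.   ]
```

Request:
apply_moves(
  plan=[
    [[0, 0, 0, -2], [0.0001, 0.0001, 0, -4], [0.0001, 0.0001, 0, -4]],
  ],
)

```text
t: 29.75
eef_pos: [0.6075, 0.1255, 0.1176]
eef_rot: [0.0, 0.275, 0.961, -0.001]
ft_force: [-0.2, -2.6, 1.8]
opening: 0.0199
```

```bash
python3 m.py
```

```text
30.15 [0.6074 0.1256 0.1176] 148.08 [-5.400e-01 -3.258e+00  2.113e+00 -7.310e-01  1.500e-01  1.000e-03
 -2.300e-02] sd [0.404 0.628 0.516 0.068 0.036 0.036 0.089]
```

Request:
apply_moves(
  plan=[
    [[0, 0, 0, -2], [0.0001, 0.0001, 0, -4], [0.0001, 0.0001, 0, -4]],
  ],
)

```text
t: 30.52
eef_pos: [0.6078, 0.1257, 0.1176]
eef_rot: [0.001, 0.309, 0.951, -0.001]
ft_force: [2.0, -2.3, -0.3]
opening: 0.0196
```

```bash
python3 m.py
```

```text
30.925 [0.6077 0.1257 0.1176] 144.08 [ 3.204 -2.078 -0.396 -0.526 -0.785 -0.005 -0.042] sd [0.691 0.386 0.744 0.052 0.104 0.019 0.091]
```

Request:
apply_moves(
  plan=[
    [[0, 0.0001, 0, -2], [0, 0.0001, 0, -4], [0, 0.0001, 0, -4]],
  ],
)

```text
t: 31.3
eef_pos: [0.6077, 0.1258, 0.1176]
eef_rot: [0.0, 0.342, 0.94, -0.001]
ft_force: [3.8, -2.4, -0.0]
opening: 0.0198
```

```bash
python3 m.py
```

```text
31.7 [0.6077 0.1258 0.1176] 140.09 [ 3.711 -2.283 -0.799 -0.617 -0.88  -0.005 -0.046] sd [0.381 0.373 0.297 0.036 0.036 0.021 0.091]
```

Request:
apply_moves(
  plan=[
    [[0, 0.0001, 0, -2], [0.0001, 0.0001, 0, -3], [0.0001, 0.0001, 0, -3]],
  ],
)

```text
t: 32.08
eef_pos: [0.6078, 0.1258, 0.1176]
eef_rot: [0.0, 0.366, 0.931, -0.001]
ft_force: [3.6, -3.7, -0.7]
opening: 0.0197
```

```bash
python3 m.py
```

```text
32.475 [0.6078 0.1259 0.1176] 137.09 [ 3.03  -2.978 -0.268 -0.713 -0.711  0.008 -0.037] sd [0.551 0.601 0.371 0.03  0.033 0.035 0.048]
```

Request:
apply_moves(
  plan=[
    [[0, 0.0001, 0, -2], [0.0001, 0.0001, 0, -3], [0.0001, 0.0001, 0, -3]],
  ],
)

```text
t: 32.85
eef_pos: [0.6079, 0.1259, 0.1176]
eef_rot: [0.0, 0.39, 0.921, -0.001]
ft_force: [2.5, -3.4, -0.0]
opening: 0.0198
```

```bash
python3 m.py
```

```text
33.25 [0.6079 0.126  0.1176] 134.09 [ 2.921 -3.111 -0.007 -0.771 -0.684  0.006 -0.03 ] sd [0.525 0.466 0.448 0.031 0.023 0.035 0.048]
```

Request:
apply_moves(
  plan=[
    [[0, 0.0001, 0, -2], [0.0001, 0.0001, 0, -3], [0.0001, 0.0001, 0, -3]],
  ],
)

```text
t: 33.62
eef_pos: [0.608, 0.1261, 0.1176]
eef_rot: [0.0, 0.414, 0.91, -0.001]
ft_force: [2.4, -3.1, 1.2]
opening: 0.0198
```

```bash
python3 m.py
```

```text
34.025 [0.608  0.126  0.1176] 131.09 [ 2.667 -3.155  0.049 -0.809 -0.652  0.007 -0.036] sd [0.644 0.557 0.419 0.039 0.021 0.014 0.048]
```

Request:
apply_moves(
  plan=[
    [[0, 0.0001, 0, -2], [0.0001, 0.0001, 0, -3], [0.0001, 0.0001, 0, -3]],
  ],
)

```text
t: 34.4
eef_pos: [0.608, 0.1262, 0.1176]
eef_rot: [0.0, 0.438, 0.899, -0.001]
ft_force: [1.5, -3.0, 1.5]
opening: 0.0201
```

```bash
python3 m.py
```

```text
34.8 [0.608  0.1262 0.1176] 128.1 [ 1.448 -2.899  0.466 -0.745 -0.426  0.025 -0.03 ] sd [0.504 0.651 0.666 0.024 0.06  0.023 0.048]
```

Total play is about 24° (free from 152° to about 128°), so the shaft stands near 140°, essentially at zero. Turn back anticlockwise to confirm the stop gently.

Request:
apply_moves(
  plan=[
    [[-0.0001, -0.0002, 0, 5], [-0.0003, -0.0004, 0, 10], [-0.0004, -0.0006, 0, 15], [-0.0006, -0.0008, 0, 21], [-0.0006, -0.0009, 0, 24], [-0.0006, -0.0009, 0, 24]],
  ],
)

```text
t: 35.55
eef_pos: [0.6071, 0.1254, 0.1176]
eef_rot: [0.0, 0.241, 0.97, -0.001]
ft_force: [-0.8, -2.2, 2.2]
opening: 0.0198
```

```bash
python3 m.py
```

```text
35.95 [0.6071 0.1254 0.1176] 152.08 [-2.644 -1.755  3.619 -0.467  0.641 -0.016  0.073] sd [0.714 0.37  0.767 0.029 0.179 0.024 0.129]
```

Request:
apply_moves(
  plan=[
    [[0, 0, 0, 1], [-0.0001, -0.0001, 0, 2], [-0.0001, -0.0001, 0, 2]],
  ],
)

```text
t: 36.33
eef_pos: [0.6071, 0.1253, 0.1176]
eef_rot: [0.0, 0.224, 0.975, -0.001]
ft_force: [-2.0, -2.5, 3.7]
opening: 0.0201
```

```bash
python3 m.py
```

```text
36.725 [0.6071 0.1253 0.1176] 154.09 [-2.156 -1.514  3.516 -0.378  0.512 -0.065  0.085] sd [0.332 0.496 0.209 0.026 0.036 0.039 0.045]
```

Request:
apply_moves(
  plan=[
    [[0, 0, 0, 0.5], [0, -0.0001, 0, 1], [0, -0.0001, 0, 1]],
  ],
)

```text
t: 37.1
eef_pos: [0.6071, 0.1252, 0.1176]
eef_rot: [0.0, 0.216, 0.976, -0.001]
ft_force: [-1.8, -1.5, 4.2]
opening: 0.0199
```

```bash
python3 m.py
```

```text
37.5 [0.6071 0.1252 0.1176] 155.08 [-2.704 -0.862  3.842 -0.28   0.554 -0.077  0.084] sd [0.598 0.501 0.409 0.013 0.029 0.016 0.023]
```

Request:
apply_moves(
  plan=[
    [[0, 0, 0, 0.5], [-0.0001, 0, 0, 1], [-0.0001, 0, 0, 1]],
  ],
)

```text
t: 37.88
eef_pos: [0.607, 0.1252, 0.1176]
eef_rot: [0.0, 0.207, 0.978, -0.001]
ft_force: [-3.0, -0.7, 3.3]
opening: 0.0198
```

```bash
python3 m.py
```

```text
38.275 [0.607  0.1252 0.1176] 156.08 [-1.656 -1.189  2.738 -0.367  0.327 -0.086  0.082] sd [0.724 0.367 0.553 0.028 0.022 0.025 0.023]
```

Request:
apply_moves(
  plan=[
    [[0, 0, 0, 0.7], [-0.0001, -0.0001, 0, 1.5], [-0.0001, -0.0001, 0, 1.5]],
  ],
)

```text
t: 38.65
eef_pos: [0.607, 0.1251, 0.1176]
eef_rot: [0.0, 0.194, 0.981, -0.001]
ft_force: [-0.3, -1.6, 2.5]
opening: 0.0199
```

```bash
python3 m.py
```

```text
39.05 [0.607  0.1251 0.1176] 157.58 [-0.747 -1.289  2.38  -0.304  0.188 -0.042  0.08 ] sd [0.478 0.156 0.367 0.026 0.037 0.02  0.037]
```

Request:
apply_moves(
  plan=[
    [[0, 0, 0, 0.7], [-0.0001, -0.0001, 0, 1.5], [-0.0001, -0.0001, 0, 1.5]],
  ],
)

```text
t: 39.42
eef_pos: [0.6069, 0.1251, 0.1176]
eef_rot: [0.0, 0.181, 0.983, -0.001]
ft_force: [0.0, -0.9, 1.2]
opening: 0.0195
```

```bash
python3 m.py
```

```text
39.825 [0.6069 0.1251 0.1176] 159.08 [-0.104 -0.978  1.671 -0.253  0.026 -0.06   0.077] sd [0.709 0.428 0.473 0.024 0.047 0.036 0.037]
```

Torque still stays near friction level. Release and measure the knob's true angle again.

Request:
apply_moves(
  plan=[
    [[0, 0, 0, 0], [0, 0, 0, 0], [0, 0, 0.01, 0], [0, 0, 0.05, 0], [0, 0, 0.1, 0], [0, -0.06, 0.1, 0], [0, -0.12, 0.1, 0], [0, -0.18, 0.1, 0], [0, -0.22, 0.1, 0]],
  ],
  gripper=0,
)

```text
t: 40.95
eef_pos: [0.6066, -0.0981, 0.2186]
eef_rot: [0.001, 0.183, 0.983, -0.001]
ft_force: [0.9, 0.9, -0.2]
opening: 0.0469
```

```bash
cat > k.py <<'E'
from h import *
import sys
f=sys.argv[1]
p,d=snap('top',f); P=cloud('top',d); im=p.astype(float).mean(-1)
m=(np.hypot(P[...,0]-.609,P[...,1]-.1245)<.035)&(P[...,2]>.125)&(P[...,2]<.16); g=P[m]; w=im[m]
r=cv2.minAreaRect((g[:,:2]*1e3).astype(np.float32));c=np.array(r[0])/1e3
xy=g[:,:2]-g[:,:2].mean(0);U=np.linalg.svd(xy,full_matrices=False)[2][0]
print(len(g),g[:,2].max(),'bar',r,'pca',np.degrees(np.arctan2(U[1],U[0])),'white',g[w>100].round(4).tolist())
# dial marks & dial centre at z=.102 via ray-plane
K=camera_params('top');E=K['extrinsics'];v,u=np.mgrid[:420,:560]
R=np.stack([(u-K['mtx'][0,2])/K['mtx'][0,0],(v-K['mtx'][1,2])/K['mtx'][1,1],np.ones_like(u)],-1)@E[:3,:3].T
X=E[:3,3]+R*((.102-E[2,3])/R[...,2])[...,None]
m=(im>75)&(np.hypot(X[...,0]-.609,X[...,1]-.1245)<.05)&(np.hypot(X[...,0]-.609,X[...,1]-.1245)>.032)
q=X[m]; w=im[m]-60; th=np.degrees(np.arctan2(q[:,1]-.1245,q[:,0]-.609)); k=(th>125)&(th<155)
print('mark',np.average(th[k],weights=w[k]),k.sum(),np.average(q[k],axis=0,weights=w[k]))
a=cv2.imread(f'pics/{f}.png')[155:235,178:258];cv2.imwrite(f'pics/c{f}.png',cv2.resize(a,(480,480),interpolation=cv2.INTER_CUBIC))
E
python3 k.py t5
```

```text
214 0.14832630398350122 bar ((607.9637451171875, 126.25784301757812), (21.086885452270508, 53.25725173950195), 64.3351821899414) pca 156.5551081854968 white [[0.5969, 0.13, 0.1463], [0.5954, 0.1329, 0.142], [0.5949, 0.1302, 0.1446], [0.5935, 0.1332, 0.1395], [0.5906, 0.135, 0.1425], [0.5903, 0.1325, 0.1438], [0.5886, 0.1352, 0.1405], [0.5856, 0.1369, 0.1441]]
mark 136.58832962149265 13 [0.57563005 0.15609376 0.102     ]
```

View pics/ct5.png

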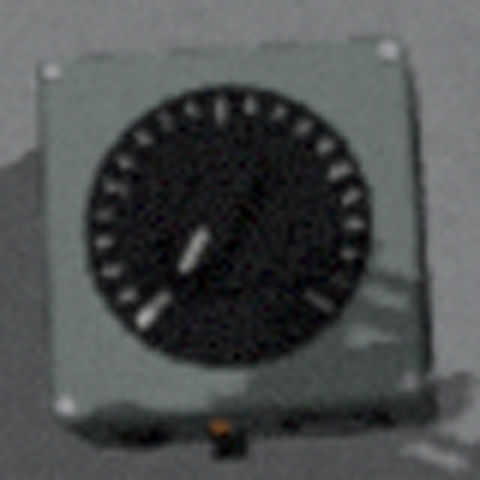

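The pointer now reads about 155°, with the mark at about 139° (in the crop, white line from (203,232) to (185,270), mark at (150,312)). This fits one explanation. The stop was met near 145° (the -0.12 N m bump, D play ±6–7°). My sideways "unloading" then let the loose bore ride further at low torque, while the shaft stayed at the stop. I'll turn the knob freely back inside its play so the pointer sits over the mark.

Request:
apply_moves(
  plan=[
    [[0, 0.06, 0, -2], [0, 0.12, 0, -3.5], [0, 0.175, 0, -3.5], [0.0003, 0.215, 0, -3.5], [0.0004, 0.2231, -0.01, -3.5], [0.0004, 0.2231, -0.05, -3.5], [0.0004, 0.2231, -0.085, -3.5], [0.0004, 0.2231, -0.097, -3.5], [0.0004, 0.2231, -0.1, -3.5], [0.0004, 0.2231, -0.1, -3.5], [0.0004, 0.2231, -0.1, -3.5]],
  ],
)

```text
t: 42.38
eef_pos: [0.6071, 0.1199, 0.1199]
eef_rot: [0.002, 0.215, 0.977, -0.002]
ft_force: [-0.2, -0.4, -0.7]
opening: 0.0474
```

Request:
apply_moves(
  plan=[
    [[0, 0, 0, 0], [0, 0, 0, 0], [0, 0, 0, 0], [0, 0, 0, 0]],
  ],
  gripper=-1,
  squeeze=12,
)

```text
t: 42.88
eef_pos: [0.6088, 0.1226, 0.1208]
eef_rot: [0.003, 0.214, 0.977, 0.0]
ft_force: [7.4, 10.6, 0.4]
opening: 0.0201
```

```bash
python3 m.py
```

```text
43.275 [0.6088 0.1226 0.1209] 155.29 [ 6.9370e+00  1.0466e+01  3.7900e-01  2.6670e+00 -1.7170e+00  8.0000e-03
  1.9000e-02] sd [0.429 0.334 0.269 0.026 0.04  0.021 0.   ]
```

Request:
apply_moves(
  plan=[
    [[0.0003, 0.0007, 0, 0], [0.0005, 0.0012, 0, 0], [0.0005, 0.0012, 0, -3], [0.0005, 0.0012, 0, -6], [0.0005, 0.0012, 0, -9], [0.0005, 0.0012, 0, -9]],
  ],
)

```text
t: 44.02
eef_pos: [0.6096, 0.1234, 0.121]
eef_rot: [0.004, 0.29, 0.957, -0.0]
ft_force: [2.0, -1.7, 1.8]
opening: 0.0199
```

```bash
python3 m.py
```

```text
44.425 [0.6096 0.1235 0.121 ] 146.29 [ 2.841 -2.841  2.868 -0.649 -0.695 -0.035 -0.04 ] sd [0.423 0.543 0.823 0.13  0.075 0.018 0.127]
```

Request:
apply_moves(
  plan=[
    [[0, 0, 0, -2], [0, 0, 0, -4], [0, 0, 0, -6.5], [0, 0, 0, -6.5]],
  ],
)

```text
t: 44.92
eef_pos: [0.6094, 0.1236, 0.121]
eef_rot: [0.003, 0.344, 0.939, -0.0]
ft_force: [2.2, -2.0, 4.7]
opening: 0.0196
```

```bash
python3 m.py
```

```text
45.325 [0.6095 0.1235 0.121 ] 139.8 [ 1.701 -1.202  3.37  -0.341 -0.419 -0.006 -0.05 ] sd [0.666 0.783 0.282 0.057 0.039 0.037 0.112]
```

Torque-free at 139.8° with small side forces. Release, back off, and check.

Request:
apply_moves(
  plan=[
    [[0, 0, 0, 0], [0, 0, 0, 0], [0, 0, 0, 0], [0, 0, 0.01, 0], [0, 0, 0.05, 0], [0, 0, 0.1, 0], [0, -0.06, 0.1, 0], [0, -0.12, 0.1, 0], [0, -0.18, 0.1, 0], [0, -0.22, 0.1, 0], [0, -0.22, 0.1, 0]],
  ],
  gripper=0,
)

```text
t: 46.7
eef_pos: [0.6091, -0.1004, 0.2219]
eef_rot: [0.004, 0.346, 0.938, -0.0]
ft_force: [-0.4, 0.5, 0.8]
opening: 0.0468
```

```bash
python3 k.py t6
```

```text
215 0.1478131837064105 bar ((609.3372802734375, 125.69865417480469), (21.772354125976562, 52.738258361816406), 48.245059967041016) pca 140.3781245448361 white [[0.6023, 0.133, 0.1425], [0.5999, 0.1351, 0.143], [0.6003, 0.1331, 0.1408], [0.598, 0.1354, 0.1407], [0.5958, 0.1378, 0.1396], [0.5922, 0.1414, 0.1459], [0.5933, 0.1399, 0.1403], [0.5908, 0.1421, 0.141], [0.5905, 0.1395, 0.1427]]
mark 136.8921307871079 14 [0.57597969 0.15544215 0.102     ]
```

View pics/ct6.png

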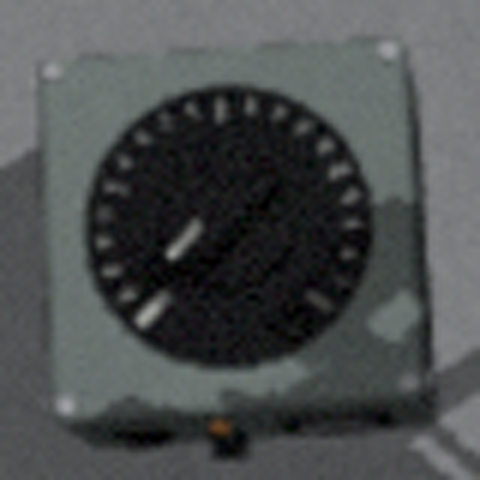

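The white line (200,228)→(170,256) points straight at the zero line (150,312). The knob is seated and the gripper is clear. Hand in.

```bash
python3 -c "
from plant import env
print(env.finish_job())"
```

```text
the job is handed in; nothing more can be done
None
```

The smaller black knob is on the shaft and fully home, its pointer is at the zero mark, and the gripper is clear. The job was handed in at about 47 s. I am fairly sure but not certain that the shaft itself is at the zero stop.

- **Fit:** The knob dropped into the D during a light-pressure anticlockwise sweep. It snapped over the clip at about 9 N and seated solidly 14.7 mm below first contact (15 mm expected).
- **Last checks:** The pointer measured about 138–140°. The mark measured about 137–139° directly, or 139.8° from the case yaw. Pressing force never exceeded about 12 N, and I saw no contact with other objects, though I did not re-measure them.
- **The stop was not clear-cut:** I read a torque of about 0.12 N m near 145°, but later averaged readings stayed between about 0.04 and 0.09 N m. With my sideways corrections, the knob went on to about 155°, some 16° past the mark.
- **How I ended:** I took that extra travel as looseness in the bore, with the shaft already at the stop. A clockwise turn at near-zero torque from about 148° to 128° supports this. I then set the pointer back over the mark without torque and released it.

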